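Cap the photometer well and hold the shutter open at the index

ROBOT

A 7-joint arm with a two-finger parallel gripper is mounted at the origin on a cart in front of the work surface, level with it; the furniture and walls round the work are solid. World frame = base frame: x ahead of the robot, y to its left, z up, the work surface at z = 0. Lengths are in m, angles in rad, forces in N, time in s.
With the tool pointing down it reaches from about 0.425 to 0.825 m from the base axis. Payload 3.6 kg.
Tool frame: the origin (TCP) lies on the centre line of the jaws, within the pads' length; the fingertips stand 19 mm ahead of it and the grasp point (between the pads) is the TCP (ctrl.tcp_to_tips is the z of the fingertips in the tool frame, in m); z points along the fingers, y is the line along which they close (so a half turn about z gives the same grasp; the last joint's range is limited). The gripper opens to 93 mm and grips with 3 to 60 N. Pads are 15 mm wide; open, the fingers measure 128 mm over their backs; the gripper's body (75 mm by 188 mm) begins 65 mm behind the grasp point.
Start: joints at [-1.357, 0.615, -0.013, 1.423, 0.008, 1.103, -0.04], TCP at [0.155, 0.631, 0.238] pointing down, gripper open.
Joint ranges: [-3.12, 3.12], [-0.3, 2.06], [-1.34, 1.32], [0.26, 2.42], [-1.36, 4.5], [0.01, 1.98], [-2.84, 2.84]. Speed limits (rad/s): [2.79, 2.79, 3.14, 3.14, 3.14, 3.14, 3.14].

INTERFACE

Orientations are given as a unit quaternion [x, y, z, w].
In Python, from rig import ctrl, kinematics, imaging, order gives the robot as it stands. Calls block until the motion is done:
- ctrl.move_ptp(position, orientation): joint-space move of the TCP to a pose.
- ctrl.move_l(position, orientation=None, max_speed=0.15, threshold=None): straight line of the TCP; orientation=None keeps the orientation; max_speed is the mean speed in m/s. With threshold (N) it stops when the force on the tool has changed by that much, and returns True; else False.
- ctrl.move_j(angles): joint-space move.
- ctrl.set_gripper(opening, grasp_force=None): opening from 0.0 (shut) to 1.0 (fully open); grasp_force is the grip in N (None keeps the last); returns when the fingers have stopped.
- ctrl.pause(seconds).
- kinematics.ik(position, orientation): joint angles nearest the present ones, or None.
- ctrl.get_state(): the state.
- imaging.snapshot(name): name is "side" or "top" or "wrist"; returns a dict with "frame" (420x560x3 uint8, blue, green, red), "depth" (420x560 float32, m along the optical axis (not along the pixel's ray), 0 where there is no reading), "camera_matrix" (3x3 intrinsics, pixels), "distortion" ([k1, k2, p1, p2, k3] as OpenCV has them; the pictures are not rectified), "rvec" (rotation vector, rad) and "tvec" (3), from world to camera coordinates, as OpenCV has them. Camera axes: x right, y down, z forward; pixel columns grow to the right and rows downward; lengths in m; the calibration is good to about 2 mm. A picture is of the moment at which its call begins.
A pose or a line that the arm cannot do raises ctrl.Unreachable and nothing moves.
- order.close_job(): hands the job in; it is judged then, once.
The state is a dict: "time": time; "q": joint angles; "dq": joint speeds; "effort": joint torques, N m; "position": TCP position; "tool_rot": TCP orientation; "force": force on the tool from outside, world axes, zero at the start; "torque": the same for the moment, N m; "finger_gap": opening from 0.0 (shut) to 1.0 (fully open); "grasp_force": force on a finger pad.
Only numpy, scipy, OpenCV 4.12 (cv2) and the standard library are available. Lean on these libraries where they do the work, as an engineer would, in place of code of your own. Each camera call takes 0.05 s, during which the arm holds its last target. There are 200 camera calls.

TASK

The vial to be measured already stands in the photometer's open well. Pick up the loose light cover by its knob and set it on the rim of the well (do not drop it) so that it sits fully down and level, and let go of it; only then pull the spring-return shutter slide out by its upright knob until its engraved line stands opposite the line on the index rider beside it. Finish while still holding the shutter there for the reading, and leave the rider and the puck, vial and meter lying around undisturbed.

Things in the scene. Friction and masses are not known exactly. Their poses are not given: they have to be found in the camera images.
- photometer: Grey and black vial photometer, fixed to the bench; about 200 mm (x) by 210 mm (y), 82 mm high. Its origin is on the bench, on the axis of the sample well; its -x side is the front, roughly towards the robot, +x is the back, +z up. The shutter slideway runs along x in front of a box (top at 73 mm) at y = -44 mm, its bed 50 mm wide, rails 54 mm high, reaching forward to x = -143 mm; the black detector tube points to -y, its top 70 mm high.
- well_rim (a point): Centre of the flat top rim of the sample well, 82 mm above the bench. The rim is a bright ring, outer diameter 61 mm, bore 48 mm. A vial with a blue cap stands inside, its top 14 mm below the rim, clear of a seated cover.
- cover_knob (a point): Loose black light cover, 54 mm high, 0.12 kg, standing knob up on the bench. From below: spigot of diameter 40 mm, 9 mm high, its lower half tapered to 33 mm; flange of diameter 60 mm from 9 to 15 mm; round knob of diameter 20 mm from 22 to 54 mm. This point: middle of the knob, on the axis (z), 38 mm above the underside. Seated (spigot in the bore, 3 to 4 mm play all round, flange on the rim) this point is 29 mm above the rim centre.
- shutter (a joint): The shutter slide, m: 0 pushed home by its spring, grows as it is drawn towards the photometer's -x, stop at 0.045. The spring pulls back with 3.75 N at 0 plus 0.15 N per mm (about 9 N at 35 mm); it closes by itself when let go.
- shutter_knob (a point): Middle of the grip of the upright round black pull knob on the shutter slide: diameter 18 mm, the grip reaching from 16 mm below to 17 mm above this point (its narrower neck below that), 86 mm above the bench. Travels with the slide. The rails and rider beside it are no higher than 58 mm. Axes as the photometer's: pull along -x. At rest it stands 53 mm in front of the box.
- shutter_line (a point): Left end of the dark line engraved across the top of the steel shutter slide, 27 mm behind the pull knob, at rest 68 mm in front of the well axis; 53 mm above the bench. Travels with the slide; axes as the photometer's. It is at the mark when it has the same x in the photometer's frame as rider_line.
- rider_line (a point): Right end of the white line on the small black index rider that is clamped on the graduated left-hand rail of the slideway, 58 mm above the bench; axes as the photometer's. Set somewhere 22 to 36 mm in front of the shutter line's place at rest. It is the mark, and must stay where it is.
- puck: Bystander: black reference puck without a knob, diameter 60 mm, 34 mm high; origin at the centre of its underside.
- next_vial: Bystander: small upright white vial with a red cap, diameter 25 mm, 56 mm high; origin at the centre of its underside.
- meter: Bystander: yellow multimeter lying on its back, 144 x 74 x 39 mm; origin at the centre of its underside.
Mind the look-alikes: they are no part of the job. What is shaped like the part that bears cover_knob but green is not meant.

How it is judged:
By the outcome, as a careful person would: the job done as asked, in the order asked, and still so for the second after the job is handed in, while the arm keeps its last pose, push and grip.
It also fails if it takes over 48 s, if anything falls off the work surface, if the arm or the gripper's body presses on something with over 40 N, if the wrist force passes 120 N, or if a joint passes its speed limit or range.

## Working session

There is one attempt and no reset: what is moved stays moved. The work goes in short steps, each a Python script; the robot and the scene stay as the last script left them, time stands still between calls to the robot, and variables do not carry over. Pictures are saved under pics/ and viewed, at most 10 in all, crops included, and the job is handed in when it is done.

```bash
mkdir -p pics; ls; cat > h.py <<'E'
import numpy as np, cv2
from rig import ctrl, kinematics, imaging, order
def snap(n):
    s=imaging.snapshot(n); s['R']=cv2.Rodrigues(np.array(s['rvec'],float))[0]; s['t']=np.array(s['tvec'],float).reshape(3)
    s['K']=np.array(s['camera_matrix'],float); s['D']=np.array(s['distortion'],float); return s
def ray(s,u,v):
    p=cv2.undistortPoints(np.array([[[u,v]]],float),s['K'],s['D'])[0,0]
    return -s['R'].T@s['t'], s['R'].T@np.array([p[0],p[1],1.])
def onz(s,u,v,z):
    c,d=ray(s,u,v); return c+d*(z-c[2])/d[2]
def cloud(s):
    h,w=s['depth'].shape; vv,uu=np.mgrid[:h,:w]
    p=cv2.undistortPoints(np.stack([uu,vv],-1).reshape(-1,1,2).astype(float),s['K'],s['D']).reshape(h,w,2)
    P=np.dstack([p,np.ones((h,w))])*s['depth'][...,None]
    W=(P-s['t'])@s['R']; W[s['depth']==0]=np.nan; return W
def proj(s,P):
    return cv2.projectPoints(np.array(P,float).reshape(-1,3),np.array(s['rvec'],float),np.array(s['tvec'],float),s['K'],s['D'])[0].reshape(-1,2)
E
python3 - <<'E'
from h import *
import pickle
for n in ('top','side','wrist'):
    s=snap(n); cv2.imwrite(f'pics/{n}0.png',s['frame']); pickle.dump(s,open(f'{n}0.pkl','wb'))
    print(n,-s['R'].T@s['t'],s['R'][2])
st=ctrl.get_state();print(st)
E
```

```text
pics
top [0.41484734 0.2466354  1.23878522] [ 0.07950429  0.01378205 -0.99673924]
side [0.0642147  1.14296807 0.59594256] [ 0.40185132 -0.79623411 -0.45224634]
wrist [0.09193674 0.64667707 0.38273848] [ 0.23369159 -0.05967852 -0.97047757]
{'time': 0.15, 'q': array([-1.35650718,  0.61569748, -0.01264323,  1.42449027,  0.00810278,
        1.10337399, -0.04042154]), 'dq': array([ 8.24853827e-05, -2.89673499e-04, -2.80964735e-03, -4.33166808e-03,
        1.42949950e-03,  5.24330032e-04,  1.33234065e-03]), 'effort': array([ 1.31773450e-03, -4.59349644e+01,  2.09650956e-01, -1.65941530e+01,
       -6.10951404e-02,  1.81513169e-02,  1.53961605e-04]), 'position': array([0.15484606, 0.63072522, 0.23676033]), 'tool_rot': array([ 1.20071506e-01,  9.92764782e-01, -9.52884599e-04, -1.14009204e-04]), 'force': array([-0.98656092, -0.05967526, -0.33445681]), 'torque': array([-0.04578991,  0.01538283, -0.03485827]), 'grasp_force': 0.0, 'finger_gap': 0.9961117999319212}
```

View pics/top0.png

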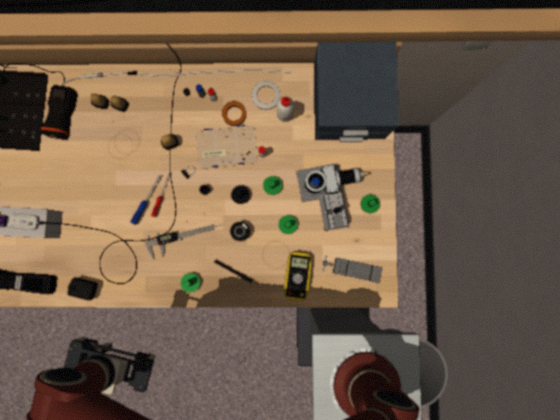

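View pics/side0.png

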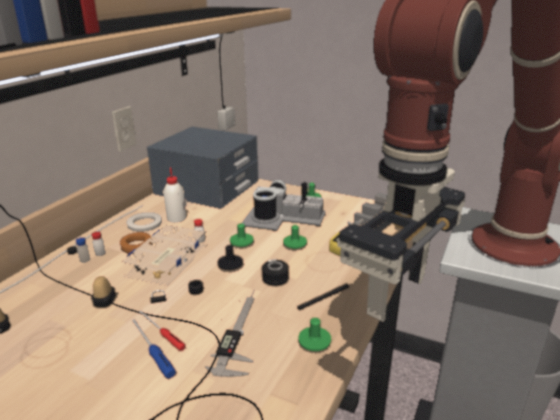

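The side view shows a black object with a knob at (231,258) and a knobless one with a recess at (276,271). In the top view the black candidates are (241,194) and (240,231), and the green look-alikes (273,185), (288,224), (370,204) and (191,282) are excluded by colour. The photometer is at about (317,181) in the top view. Next I'll confirm with one enlarged crop and project positions between the views.

```bash
python3 - <<'E'
from h import *
import pickle
t=pickle.load(open('top0.pkl','rb'));s=pickle.load(open('side0.pkl','rb'))
W=cloud(t)
for u,v in [(241,194),(240,231),(317,181),(299,275),(262,151),(288,224),(273,185)]:
    q=W[v-3:v+4,u-3:u+4]; P=np.nanmedian(q.reshape(-1,3),0); print((u,v),P.round(3),proj(s,[P]).round(0))
a=cv2.resize(t['frame'][140:250,220:400],(780,477),interpolation=cv2.INTER_CUBIC)
cv2.imwrite('pics/c1.png',a)
b=cv2.resize(s['frame'][170:300,190:350],(738,600),interpolation=cv2.INTER_CUBIC)
cv2.imwrite('pics/c2.png',b)
E
```

```text
(241, 194) [0.571 0.371 0.035] [[232. 252.]]
(240, 231) [0.46  0.375 0.032] [[275. 265.]]
(317, 181) [0.605 0.145 0.067] [[265. 197.]]
(299, 275) [0.329 0.199 0.037] [[360. 239.]]
(262, 151) [0.7   0.308 0.053] [[200. 221.]]
(288, 224) [0.48  0.231 0.052] [[295. 226.]]
(273, 185) [0.598 0.275 0.044] [[243. 227.]]
```

View pics/c1.png

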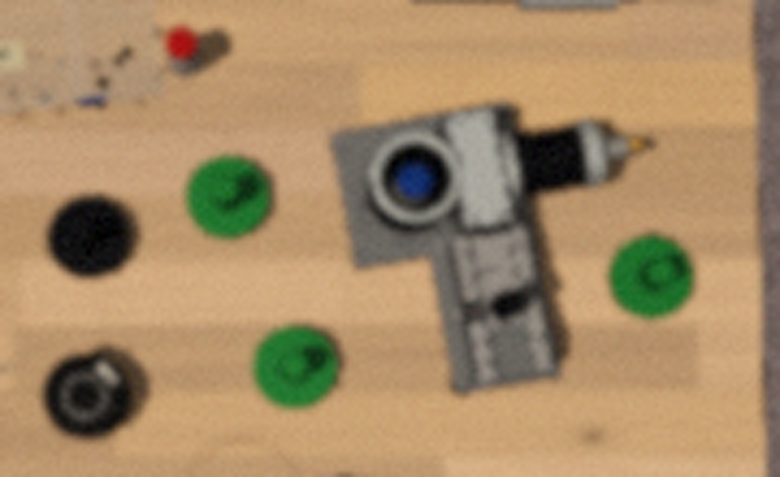

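View pics/c2.png

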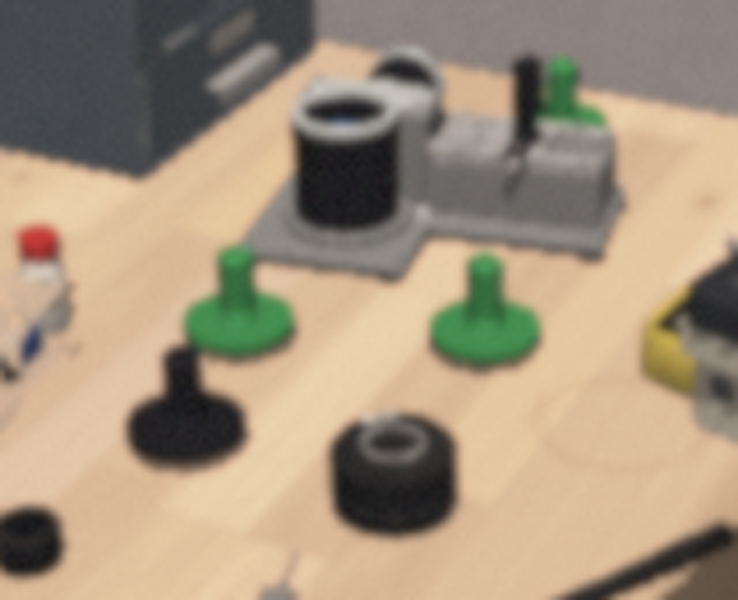

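The crops confirm it: the black knobbed cover is at top-view (241,194), world about (0.571, 0.371). The other black one, at (240,231), has a recess and no knob, so it is the puck. Now to the photometer with the wrist camera.

```bash
cat >> h.py <<'E'
from scipy.spatial.transform import Rotation as Rn
def quat(yaw):  # tool down, tool x along yaw direction
    c,s=np.cos(yaw),np.sin(yaw)
    return Rn.from_matrix(np.array([[c,s,0],[s,-c,0],[0,0,-1]])).as_quat()
E
python3 - <<'E'
from h import *
import pickle
t=pickle.load(open('top0.pkl','rb'))
f=lambda u,v,z:onz(t,220+u/4.333,140+v/4.336,z)
w=f(412,180,.082); a=f(440,260,.0); 
print(w)
for p,q,z in [((333,135),(355,265),.01),((432,265),(455,392),.01),((535,215),(562,375),.01)]:
    d=f(*p,z)-f(*q,z); print('yaw',np.arctan2(d[1],d[0]))
print(f(510,302,.09))
yaw=0.1
d=f(333,135,.01)-f(355,265,.01);yaw=np.arctan2(d[1],d[0])
for o in (0,np.pi):
  for P in ([.58,.12,.26],[.5,.11,.086],[.605,.145,.112],[.571,.371,.042],[.571,.371,.22]):
    print(o,P,kinematics.ik(P,quat(yaw+o)))
P=[.57,.135,.25]
t0=ctrl.get_state()['time']
ctrl.move_ptp(P,quat(yaw if kinematics.ik(P,quat(yaw)) is not None else yaw+np.pi))
print(ctrl.get_state()['time']-t0,ctrl.get_state()['q'])
s=snap('wrist');pickle.dump(s,open('w1.pkl','wb'));cv2.imwrite('pics/w1.png',s['frame']);print(s['K'],proj(s,[w]))
E
```

```text
[0.60121305 0.15225573 0.082     ]
yaw 0.15971555923377884
yaw 0.16764478718559575
yaw 0.15062059904724678
[0.51834097 0.0890539  0.09      ]
0 [0.58, 0.12, 0.26] [-0.68082335  0.59229227  0.74573705  1.58175008 -0.43037222  1.13827927
 -1.24793307]
0 [0.5, 0.11, 0.086] [-0.62925562  0.68805302  0.57605037  1.99079752 -0.61644837  0.64140295
 -1.05892305]
0 [0.605, 0.145, 0.112] [-0.64649188  0.79936112  0.6655098   1.65801644 -0.60118932  0.8988509
 -1.15330202]
0 [0.571, 0.371, 0.042] [-0.91943033  0.95218359  0.59747478  1.51092634 -0.63719716  0.87936299
 -1.51369678]
0 [0.571, 0.371, 0.22] [-0.95773706  0.76581346  0.69830028  1.35889775 -0.49966613  1.19456912
 -1.6267624 ]
3.141592653589793 [0.58, 0.12, 0.26] [-0.27823155  0.50292062  0.05935624  1.56853636 -0.03258085  1.07110297
  1.51991677]
3.141592653589793 [0.5, 0.11, 0.086] [-0.20425625  0.61907421 -0.08231602  1.97766198  0.09166119  0.54832806
  1.38088226]
3.141592653589793 [0.605, 0.145, 0.112] [-0.23392685  0.70807358 -0.06102947  1.6436915   0.05578618  0.79152643
  1.41097681]
3.141592653589793 [0.571, 0.371, 0.042] [-0.54970766  0.87541517 -0.10748111  1.49684106  0.11790665  0.77566739
  1.02741542]
3.141592653589793 [0.571, 0.371, 0.22] [-0.56243098  0.68208245 -0.08609077  1.3433595   0.06029672  1.11868095
  1.07481867]
2.3083 [-0.7117325   0.59011125  0.73610663  1.61463382 -0.43201688  1.10647911
 -1.27103822]
[[336.54881774   0.         281.06327381]
 [  0.         336.54881774 206.83182949]
 [  0.           0.           1.        ]] [[269.62776571 161.1282979 ]]
```

View pics/w1.png

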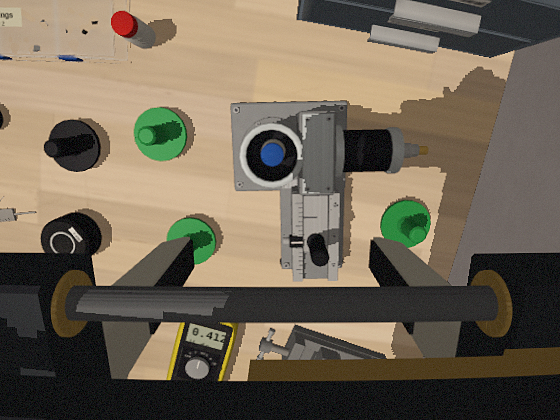

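The wrist view has everything: well rim (270,155), rider's white line about (293,242), shutter knob (318,248), black cover with its knob at (55,147). Refining numerically.

```bash
python3 - <<'E'
from h import *
import pickle
from scipy.optimize import least_squares
s=pickle.load(open('w1.pkl','rb'));W=cloud(s);F=s['frame'].astype(int)
def circ(P):
    r=least_squares(lambda p:np.hypot(P[:,0]-p[0],P[:,1]-p[1])-p[2],[*P.mean(0),.03],loss='soft_l1',f_scale=.001).x; return r
# rim: bright pixels near, contour ellipse -> rays at z
m=np.zeros(F.shape[:2],bool);m[115:195,232:305]=1
Z=W[...,2]
sel=m&(abs(Z-.082)<.005)&(F.min(2)>110)&(np.hypot(W[...,0]-.601,W[...,1]-.152)<.036)
P=W[sel];print('rim n',sel.sum(),np.median(P,0),'mid-extent',[(P[:,i].min()+P[:,i].max())/2 for i in (0,1)],np.ptp(P,axis=0))
c=circ(P[:,:2]);print('rim circ (mean r 27)',c)
# cover
dark=F.max(2)<90
near=np.hypot(W[...,0]-.571,W[...,1]-.371)<.06
k=near&dark&(Z>.046)&(Z<.06);print('knobtop',k.sum(),np.median(W[k],0),W[k].min(0),W[k].max(0))
f=near&dark&(Z>.009)&(Z<.02);Q=W[f];print('flange',f.sum(),[(Q[:,i].min()+Q[:,i].max())/2 for i in (0,1)],np.ptp(Q,axis=0))
# shutter knob
k=(np.hypot(W[...,0]-.515,W[...,1]-.09)<.03)&(Z>.095)&(Z<.11);print('sh knob top',k.sum(),np.median(W[k],0),W[k].min(0),W[k].max(0))
a=cv2.resize(s['frame'][185:285,270:350],(480,600),interpolation=cv2.INTER_CUBIC);cv2.imwrite('pics/c3.png',a)
for n,p in dict(a=(232,102),b=(235,190),c=(281,266),d=(341,279)).items(): print(n,onz(s,*p,.012))
E
```

```text
rim n 976 [0.61182984 0.15553701 0.08080707] mid-extent [np.float64(0.6063932712393381), np.float64(0.1520673111237721)] [0.05956942 0.05850557 0.00591507]
rim circ (mean r 27) [0.60642578 0.15150062 0.02700471]
knobtop 310 [0.57592806 0.37570925 0.0524389 ] [0.56638526 0.36800572 0.04603123] [0.58521209 0.38632601 0.05489268]
flange 1629 [np.float64(0.5755633567905118), np.float64(0.37760789750152457)] [0.05902923 0.05883063 0.01095652]
sh knob top 259 [0.52292391 0.09210662 0.10179063] [0.51267007 0.08314412 0.09509479] [0.5299476  0.09935382 0.10414906]
a [0.65061457 0.20419652 0.012     ]
b [0.5535806  0.18799217 0.012     ]
c [0.46820564 0.11978744 0.012     ]
d [0.46291693 0.04307306 0.012     ]
```

View pics/c3.png

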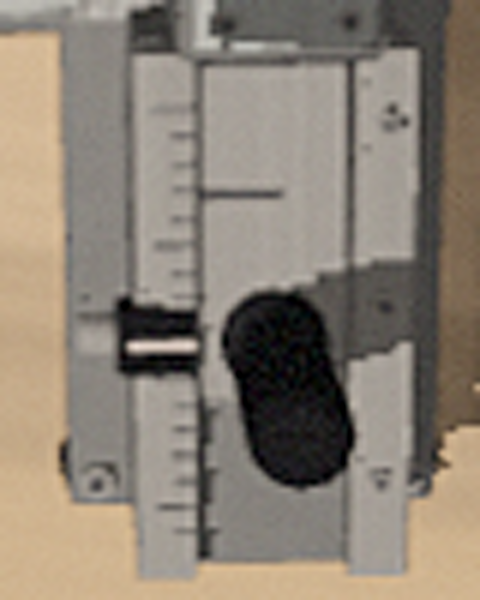

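Crop: shutter line's left end at crop (204,193), which is image (303.6,216.8). Rider line's right end is at crop (198,346), image (302.6,242.3). Next I'll pick up the cover and hover over the well.

```bash
python3 - <<'E'
from h import *
import pickle
s=pickle.load(open('w1.pkl','rb'))
yaw=.165; L=onz(s,303.6,216.75,.053);R=onz(s,302.6,242.25,.058);ex=np.array([np.cos(yaw),np.sin(yaw),0])
print('d',(L-R)@ex,L,R,'line from well',(np.array([.6064,.1515,0])-L)@ex)
q=quat(yaw);c=[.5757,.3768]
ctrl.set_gripper(.5,25)
ctrl.move_ptp([*c,.12],q)
print(ctrl.move_l([*c,.042],max_speed=.1,threshold=8))
ctrl.set_gripper(0,25);st=ctrl.get_state();print(st['finger_gap']*93,st['grasp_force'],st['position'],st['force'],st['time'])
ctrl.move_l([*c,.2]);st=ctrl.get_state();print(st['finger_gap']*93,st['force'])
ctrl.move_ptp([.6064,.1515,.15],q)
st=ctrl.get_state();print(st['position'],st['time'],st['finger_gap']*93)
for n in('wrist','side'):
    w=snap(n);pickle.dump(w,open(n+'2.pkl','wb'))
    if n=='wrist': a=w['frame']
    else: b=cv2.resize(w['frame'][140:260,200:360],(560,420),interpolation=cv2.INTER_CUBIC)
cv2.imwrite('pics/w2.png',cv2.resize(np.vstack([a[:300],b[:300]]),(560,600)))
E
```

```text
d 0.026759813766055122 [0.54569662 0.10822197 0.053     ] [0.51913653 0.1048098  0.058     ] line from well 0.06698744818058608
False
19.43681279905908 25.000142378918326 [0.57575733 0.3771151  0.0423035 ] [-0.11590868 -0.00494459  1.52809324] 5.9667
19.1537233754599 [ 0.18506705  0.75988007 -1.29573668]
[0.60651824 0.15420811 0.14982539] 8.0917 19.309277607281725
```

View pics/w2.png

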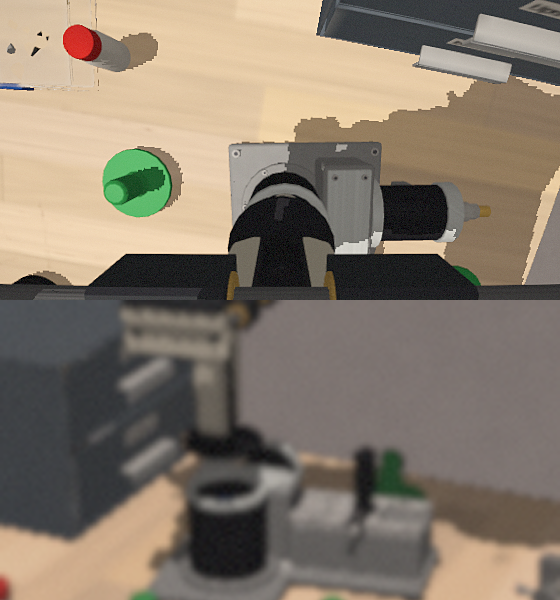

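The cover is held at the knob, with its flange above the rim (wrist view about (283,190)). The side view shows it hovering over the well. The TCP reads 2.7 mm off in y, so I'll check how it settles and refit the rim from the visible arc.

```bash
python3 - <<'E'
from h import *
from scipy.optimize import least_squares
ctrl.move_l([.6064,.1515,.14],max_speed=.05);ctrl.pause(.3)
st=ctrl.get_state();print(st['position'],Rn.from_quat(st['tool_rot']).as_matrix().round(3)[:,2])
s=snap('wrist');W=cloud(s);F=s['frame'];Z=W[...,2]
d=np.hypot(W[...,0]-.6064,W[...,1]-.1515)
sel=(abs(Z-.082)<.004)&(d<.036)&(d>.02);P=W[sel]
hsv=cv2.cvtColor(F,cv2.COLOR_BGR2HSV)
print(sel.sum(),P.min(0),P.max(0))
# outer edge per angle bin
a=np.arctan2(P[:,1]-.1515,P[:,0]-.6064);E=[]
for b in np.arange(-1.3,1.6,.1):
    k=abs(a-b)<.05
    if k.sum()>2: j=np.argmax(d[sel][k]);E.append(P[k][j,:2])
E=np.array(E);r=least_squares(lambda p:np.hypot(*(E-p).T)-.0302,[.606,.151],loss='soft_l1',f_scale=.001);print('rim',r.x,len(E),abs(r.fun).mean())
# cover flange front arc in hand
sel=(Z>.104)&(Z<.121)&(d<.04)&(F.max(2)<90);P=W[sel];print('flange z',np.percentile(P[:,2],[5,50,95]) if sel.sum() else 0,sel.sum())
if sel.sum():
  a=np.arctan2(P[:,1]-.1515,P[:,0]-.6064);E=[]
  for b in np.arange(-1.3,1.6,.1):
    k=abs(a-b)<.05
    if k.sum()>2: j=np.argmax(d[sel][k]);E.append(P[k][j,:2])
  E=np.array(E);r=least_squares(lambda p:np.hypot(*(E-p).T)-.0297,[.606,.151],loss='soft_l1',f_scale=.001);print('flange',r.x,len(E),abs(r.fun).mean())
cv2.imwrite('pics/w3.png',F)
E
```

```text
[0.60656298 0.15141672 0.14020491] [ 0.  0. -1.]
765 [0.60886899 0.12501248 0.07800096] [0.63710663 0.18132792 0.08306581]
rim [0.60673813 0.15118898] 25 0.0001611577903630619
flange z [0.11077686 0.11201209 0.11415725] 3644
flange [0.60693769 0.15108844] 30 0.00017328688436820395
```

The rim and the held flange agree to within 0.3 mm. Lowering it now.

```bash
python3 - <<'E'
from h import *
c=[.6062,.1516]
ctrl.move_l([*c,.121],max_speed=.06)
f0=ctrl.get_state()['force']
h=ctrl.move_l([*c,.112],max_speed=.015,threshold=4)
st=ctrl.get_state();print(h,st['position'],st['force']-f0)
ctrl.pause(.2);ctrl.set_gripper(.45);
ctrl.pause(.2);ctrl.move_l([*c,.2]);st=ctrl.get_state();print(st['time'])
ctrl.move_l([.57,.135,.25]);ctrl.pause(.2)
s=snap('wrist');W=cloud(s);F=s['frame'];Z=W[...,2];d=np.hypot(W[...,0]-.6064,W[...,1]-.1515)
k=(d<.032)&(Z>.083)&(Z<.094);P=W[k];A=np.c_[P[:,:2]-c,np.ones(len(P))];print('flange top plane (88)',np.linalg.lstsq(A,P[:,2],rcond=None)[0],k.sum(),[(P[:,i].min()+P[:,i].max())/2 for i in(0,1)])
k=(d<.02)&(Z>.12)&(Z<.135);print('knob top (127)',np.median(W[k],0),k.sum())
a=cv2.resize(F[90:290,200:380],(540,600),interpolation=cv2.INTER_CUBIC);cv2.imwrite('pics/w4.png',a)
E
```

```text
True [0.6063657  0.15171858 0.11519354] [-0.77595779  0.10872815  6.03655998]
11.5417
flange top plane (88) [0.00312558 0.00019897 0.08705721] 2801 [np.float64(0.606453064092031), np.float64(0.15105159582475997)]
knob top (127) [0.60730718 0.1509923  0.12558124] 468
```

View pics/w4.png

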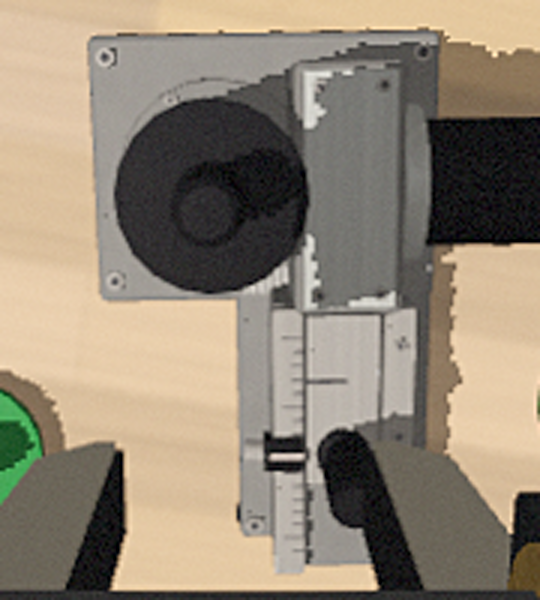

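The cover sits level with its flange top at 87 mm, and it is released. Line and rider now read (302.0,216.3) and (300.7,242.0), consistent with 27 mm of pull. Next is the shutter.

```bash
python3 - <<'E'
from h import *
import pickle
yaw=.165;ex=np.array([np.cos(yaw),np.sin(yaw),0]);q=quat(yaw)
k=np.array([.521,.0917,.088])
ctrl.move_ptp(k+[0,0,.06],q)
print(ctrl.move_l(k,max_speed=.08,threshold=6))
ctrl.set_gripper(0,35);st=ctrl.get_state();print(st['finger_gap']*93,st['position'],st['force'])
p0=np.array(st['position'])
ctrl.move_l(k-.0268*ex,max_speed=.03);ctrl.pause(.3)
st=ctrl.get_state();print(st['time'],(p0-st['position'])@ex,st['position'],st['force'],st['finger_gap']*93)
s=snap('wrist');pickle.dump(s,open('w5.pkl','wb'));F=s['frame']
uv=proj(s,[[.5197,.105,.055]])[0];print(uv)
u,v=uv.astype(int);u0,v0=max(u-50,0),max(v-60,0);a=F[v0:v0+100,u0:u0+100];print(u0,v0,a.shape)
cv2.imwrite('pics/w5.png',cv2.resize(a,None,fx=6,fy=6,interpolation=cv2.INTER_CUBIC))
E
```

```text
False
17.188720462709217 [0.52119556 0.09143726 0.08824951] [-0.20084685 -0.41012641  2.99901153]
15.6833 0.023745892063954076 [0.49783891 0.08713613 0.08829218] [ 6.71443174 -0.04311473 -6.16013844] 17.329371130999693
[254.69438659 205.26028505]
204 145 (100, 100, 3)
```

View pics/w5.png

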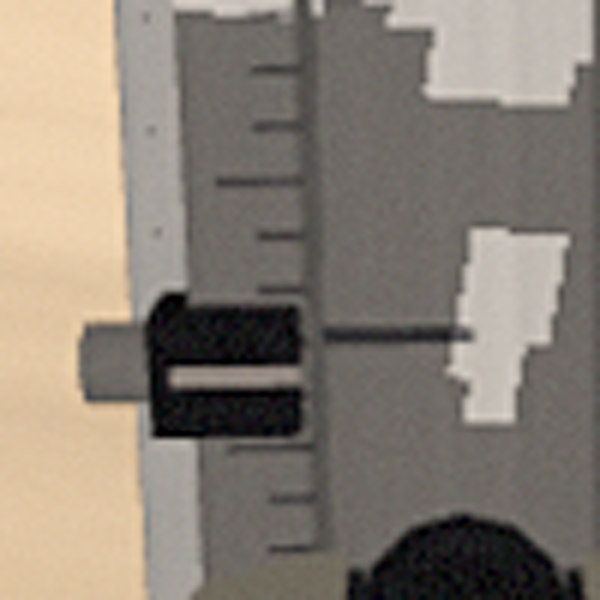

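The arm yielded to the spring, so the shutter stands short of the mark: line at crop (326,335), rider at (301,376). Computing the remaining distance and correcting.

```bash
python3 - <<'E'
from h import *
import pickle
yaw=.165;ex=np.array([np.cos(yaw),np.sin(yaw),0])
s=pickle.load(open('w5.pkl','rb'));g=lambda x,y,z,u0=204,v0=145:onz(s,u0+(x+.5)/6-.5,v0+(y+.5)/6-.5,z)
L=g(326,335,.053);R=g(301,377,.058);d=(L-R)@ex
# yaw check from the slide line and rider line directions
for a,b in ((g(326,335,.053),g(470,334,.053)),(g(170,379,.058),g(301,377,.058))): v=a-b;print('yaw',np.arctan2(-v[0],v[1]))
print('remaining',d,L,R)
k=np.array([.521,.0917,.088]);tgt=k-(.0268)*ex
st=ctrl.get_state();p0=np.array(st['position'])
off=.0268+d*1.12
np.save('off.npy',off)
ctrl.move_l(k-off*ex,max_speed=.02);ctrl.pause(.4)
st=ctrl.get_state();print(off,st['time'],'moved',(p0-st['position'])@ex,st['force'])
s=snap('wrist');pickle.dump(s,open('w6.pkl','wb'))
u,v=proj(s,[R])[0].astype(int);u0,v0=u-50,v-50;print(u0,v0)
cv2.imwrite('pics/w6.png',cv2.resize(s['frame'][v0:v0+100,u0:u0+100],None,fx=6,fy=6,interpolation=cv2.INTER_CUBIC))
E
```

```text
yaw 0.17178495069174005
yaw 0.1804093905319222
remaining 0.0027668081490071182 [0.52222507 0.10371916 0.053     ] [0.51917117 0.10521449 0.058     ]
0.029898825126887973 16.4417 moved 0.0028026740045452346 [ 8.19762051  0.31288196 -5.92359551]
203 152
```

View pics/w6.png

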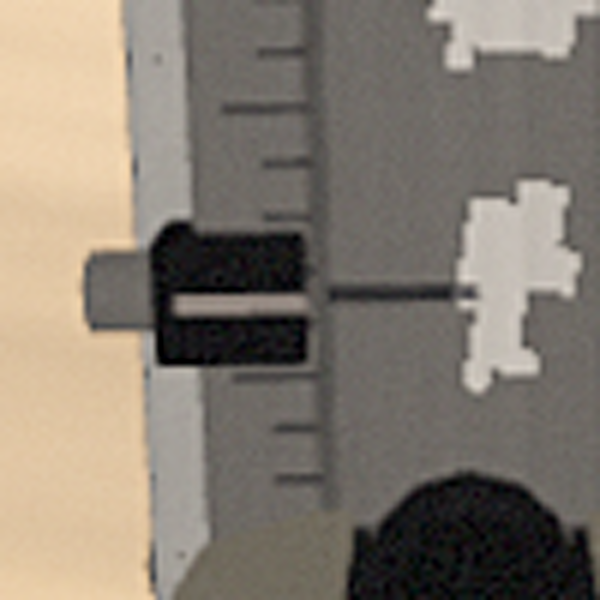

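The line's left end is at crop (330,293) and the rider line's right end at (307,304). That is nearly on the mark, because the two heights shift them apart by parallax. I'll compute the residual numerically with sub-pixel rows, make any final nudge, and check.

```bash
cat > m.py <<'E'
from h import *
yaw=.17;ex=np.array([np.cos(yaw),np.sin(yaw),0])
def resid(s,Lp,Rp):
    """sub-pixel rows: darkest (slide line) / brightest (rider line) centroid near the given pixels"""
    G=s['frame'].astype(float).mean(2)
    def row(cols,v,sg):
        o=[]
        for c in cols:
            r=np.arange(round(v)-3,round(v)+4);w=sg*G[r,c];w=np.clip(w-np.median(w)-5,0,None)
            if w.sum()>0:o.append((w*r).sum()/w.sum())
        return np.median(o)
    ul,ur=int(round(Lp[0])),int(round(Rp[0]))
    vl=row(range(ul+2,ul+16),Lp[1],-1);vr=row(range(ur-12,ur-2),Rp[1],1)
    L=onz(s,ul+9,vl,.053);R=onz(s,ur-7,vr,.058)
    # bring both to line-end via photometer x only
    return (L-R)@ex,vl,vr,R
E
python3 - <<'E'
from m import *
import pickle
s=pickle.load(open('w6.pkl','rb'));f=lambda x,y:(203+(x+.5)/6-.5,152+(y+.5)/6-.5)
a,b=f(330,293),f(307,304);print('by eye',(onz(s,*a,.053)-onz(s,*b,.058))@ex)
d,vl,vr,R=resid(s,a,b);print('subpix',d,vl,vr,a,b)
W=cloud(s);print('z slide',np.nanmedian(W[int(a[1])-4:int(a[1])+5,int(a[0])+4:int(a[0])+16,2]),'z rider',np.nanmedian(W[int(b[1])-3:int(b[1])+4,int(b[0])-15:int(b[0])-3,2]))
E
```

```text
by eye -0.00010684328631655593
subpix -0.0003426938613220081 200.51875675675674 202.0150525811772 (257.5833333333333, 200.41666666666666) (253.75, 202.25)
z slide 0.052357210446496605 z rider 0.05699361586116175
```

The residual is 0.1–0.3 mm, the rider hasn't moved (its x still reads 0.519), and the cover is seated. Handing in while holding the shutter.

```bash
python3 - <<'E'
from m import *
st=ctrl.get_state();print(st['time'],st['grasp_force'],st['position'])
print(order.close_job())
E
```

```text
16.4917 34.998638203251176 [0.4950085  0.08665    0.08829942]
the job is handed in; nothing more can be done
None
```

I seated the cover level on the well rim and let go of it. I then pulled the shutter to within about 0.3 mm of the rider line and handed the job in at 16.5 s, still holding it there. No verdict came back.

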